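# Slide the carrier board home and latch it

### The job

With the outside of the closed fingertips, push the plywood carrier board along the jig's rails, towards the chrome post's end, until you feel it drop into its locating notches; then push the latch by its peg to swing it across over the board's edge, about square to the rails. Never pick the board up or tip it, keep the metal disc lying in its pins on the board, and leave the chrome post, red bottle and carton where they stand.

Things in the scene. Friction and masses are not known exactly. Their poses are not given: they have to be found in the camera images.
- jig: Fixed jig, 320 mm long (x), 190 mm wide (y -107 to +83 mm). Origin on the table, mid-way along and between the rails; +x is the way to push the board, z up. Two steel rails along x at y = 36 to 60 mm either side, x -155 to +155 mm, tops at z = 28 mm, the floor between them at z = 8 mm. Outside each a guide wall (y 60.5 to 69.5 mm), top at z = 42 mm.
- home (a point): On the jig: where the board's origin lies when home (jig x = 60, y = 0, z = 23 mm; 3 mm of play either way). 16 mm long, 6 mm deep notches in the rail tops (at jig x = 105 mm in the inner, 15 mm in the outer half of each rail) then take its four feet: it drops 5 mm all at once, and the notches' far walls stop it. There is no other end stop.
- board: Loose plywood board, 130 (x, along jig +x) x 118 x 15 mm, about 0.55 kg, riding on the rails on four 5 mm feet, 1.5 mm play to the guide walls. Origin at its middle, level with the feet's undersides: jig z = 28 mm riding, 23 mm home. The plywood spans 5 to 20 mm above the origin. A few newtons slide it; it starts 60 to 130 mm short of home.
- push_edge (a point): Middle of the board's rear edge face (65 mm behind the board's origin, at half the plywood's thickness): where to push, along jig +x. The rails behind it are free for a finger.
- disc: Loose machined metal disc, 66 mm across, 10 mm thick, 0.11 kg, lying flat on the board between three 7 mm high dowel pins; origin at the centre of its underside. It rides along.
- disc_nest (a point): Centre of the disc's place between the pins, on the board's upper face.
- latch (a joint): Latch blade, 58 x 16 x 6 mm, on an upright pivot beside the -y guide wall. 0 rad: parked, pointing to jig -x; pi/2: pointing to jig +y, over the board's edge; end stop 1.65. Starts at 0 to 0.3. Light friction (1 N at the peg), stays where left. Underside at z = 45.5 mm: passes 2.5 mm over the board once that has dropped, else strikes its side.
- latch_peg (a point): Middle of the upright black peg on the latch (12 mm diameter, 26 mm high, z = 51.5 to 77.5 mm), 40 mm from the latch's pivot: push its side. The guide wall, the board and the disc (top at 53 mm when home) all lie lower than the peg's upper 24 mm.
- latch_pivot (a point): The latch's pivot axis at jig x = 60, y = -90 mm, at the underside of the blade.
- post: Bystander: loose chrome domed post, 76 mm across, 59 mm tall, standing past the jig's +x end. Origin under its middle.
- red_bottle: Bystander: small loose red bottle with blue nozzle, 93 mm tall, standing beside the jig on its +y side. Origin under its middle.
- carton: Bystander: small loose brown carton, 42 x 48 mm, 57 mm tall, beside the jig on its +y side. Origin under its middle.
Things that resemble listed ones, but are neither listed nor needed, are in the scene too. What is shaped like the board but orange is not meant.

How it is judged (in metres and radians):
On the way, in this order (a step that is already met when the one before it is completed fails the run):
1. the board has dropped into its notches (z of board in the frame of jig below 0.0248 m and x of board in the frame of jig between 0.05 and 0.07 m and angle between board's own z axis and vertical below 0.03 rad and angle between the x axis of board and the x axis of jig, either way round below 0.06 rad), for 0.2 s.
2. the latch is swung over the board (value of joint latch above 1.3 rad), for 0.2 s.
At the end, for the whole second after the job is handed in: The board lies flat in its notches (origin within 10 mm of jig x = 60 mm and dropped to jig z below 24.8 mm, tilt under 0.03 rad) and at rest, the latch stands at more than 1.3 rad over it, and the disc lies flat within 6 mm of its place between the pins (all of step 1 and value of joint latch above 1.3 rad and horizontal distance between disc and disc_nest below 0.006 m and z of disc in the frame of board below 0.0235 m and linear speed of board below 0.01 m/s); the robot touches nothing.
It fails at once if the board is lifted or tipped (z of board in the frame of jig above 0.036 m or angle between board's own z axis and vertical above 0.15 rad).
It fails at once if the disc leaves its pins (horizontal distance between disc and disc_nest above 0.01 m or z of disc in the frame of board above 0.028 m).
It fails at once if the post, red bottle or carton is moved more than 20 mm (distance of any of post, red_bottle, carton from where it was at the start of the episode above 0.02 m).
It also fails if it takes over 48 s, if anything falls off the work surface, if the arm or the gripper's body presses on something with over 40 N, if the wrist force passes 120 N, or if a joint passes its speed limit or range.

### The arm

A 6-joint arm with a two-finger parallel gripper is mounted at the origin on a cart in front of the work surface, level with it; the furniture and walls round the work are solid. World frame = base frame: x ahead of the robot, y to its left, z up, the work surface at z = 0. Lengths are in m, angles in degrees, forces in N, time in s.
With the tool pointing down it reaches from about 0.375 to 0.9 m from the base axis. Payload 3.1 kg.
Tool frame: the origin (TCP) lies midway between the tips of the shut fingers; the grasp point (between the pads) lies 19 mm behind it (env.tcp_to_grasp is the distance from the TCP to the grasp point, in m); z points along the fingers, y is the line along which they close (so a half turn about z gives the same grasp; the last joint's range is limited). The gripper opens to 85 mm and grips with 20 to 120 N. Pads are 22 mm wide; open, the fingers measure 114 mm over their backs; the gripper's body (76 mm by 85 mm) begins 54 mm behind the grasp point. The pads swing forward as they close: fully open they stand 13 mm farther back than shut.
Start: joints at [64.315, 30.224, 82.088, -0, 67.689, -10.227], TCP at [0.167, 0.602, 0.231] pointing down, gripper open.
Joint ranges: [-176.69, 176.69], [-43.24, 126.21], [12.49, 139.97], [-82, 262], [0, 151.66], [-163.58, 163.58]. Speed limits (degrees/s): [159.86, 159.86, 180, 180, 180, 180].

### API

Orientations are given as [roll, pitch, yaw] about the fixed x, y, z axes, in that order (R = Rz(yaw) Ry(pitch) Rx(roll)).
In Python, from plant import monitor, vision, hand_in, env gives the robot as it stands. The module is installed in compiled form; this text tells all that it offers.
- The arm moves only by the tool carry_out, never from a script. Its argument "steps" is a list of rows, each an object of numbers: "x", "y", "z": the shift along the world's x, y, z in cm; "roll": the turn about the world's z in rad. In form: [{"x": .., "y": .., "z": .., "roll": ..}, ...]. A call has 1 to 20 rows; each row shifts and turns the commanded pose from where the row before left it; what a row does not reach is not made up. A row lasts 1/12 s, in which the tool goes at most 41.7 mm and 7.16 degrees, less where a joint would pass 70% of its speed; a pose out of reach is approached as far as the arm can. A call is refused whole if a number of a shift passes 4.17 or a number of a turn 0.125, either way. A call with a gripper value outside its range is refused whole. "jaw" is the opening, from -1 (shut) to 1 (fully open), set as the call begins (left out, the last holds). The fingers move at their own pace and stop on an object; the grip force is fixed at half the most. Time passes only in rows, so rows that do not move let the fingers close. It gives the time, the measured TCP pose, the force, the opening and the grip force at its end, in the units of the state.
- monitor.state(): the state, without advancing time (a new reading comes with each control period).
- vision.camera(name): name is "side" or "top"; returns a dict with "img" (420x560x3 uint8, red, green, blue), "depth" (420x560 float32, m along the optical axis (not along the pixel's ray), 0 where there is no reading), "vfov" (degrees; the focal length in pixels is half the picture's height over the tangent of half this angle, whatever the lens; pixels are square), "cx", "cy" (the principal point, pixels), "k1" (the pictures are not rectified: a ray, as slopes to the right and down, at radius r is drawn at 1 + k1 r^2 times it, then the intrinsics apply), "world_to_cam" (4x4, takes a point from world to camera coordinates). Camera axes: x right, y down, z forward; pixel columns grow to the right and rows downward; lengths in m; the calibration is good to about 2 mm. A picture is of the moment at which its call begins.
- hand_in(): hands the job in; it is judged then, once.
The state is a dict: "time_s": time; "q": joint angles; "dq": joint speeds; "joint_torque": joint torques, N m; "eef_pos": TCP position; "eef_rot": TCP orientation; "contact_force": force on the tool from outside, world axes, zero at the start; "ft_torque": the same for the moment, N m; "opening": finger opening in m; "finger_force": force on a finger pad.
Only numpy, scipy, OpenCV 4.12 (cv2) and the standard library are available. Lean on these libraries where they do the work, as an engineer would, in place of code of your own. Each camera call takes 0.05 s, during which the arm holds its last target. There are 200 camera calls.

## Working session

There is one attempt and no reset: what is moved stays moved. The work goes in short steps, Python scripts to look and compute and a tool call to move; the robot and the scene stay as the last step left them, time stands still between calls to the robot, and variables do not carry over. Pictures are saved under pics/ and viewed, at most 10 in all, crops included, and the job is handed in when it is done.

Besides the shell and the picture viewer there is one more tool, called after "Call:" by a JSON object that holds its "method" and its "body", one argument or row to a line. carry_out: Moves the arm, as the interface text tells. Its arguments: {"type":"object","properties":{"steps":{"type":"array","items":{"type":"object","properties":{"x":{"type":"number"},"y":{"type":"number"},"z":{"type":"number"},"roll":{"type":"number"}}}},"jaw":{"type":"number"}},"required":["steps"]}

```bash
mkdir -p pics; cat > h.py <<'E'
import numpy as np, cv2
from plant import monitor, vision
def cam(n,f=None):
    c=vision.camera(n)
    if f: cv2.imwrite('pics/'+f,c['img'][:,:,::-1])
    return c
def pts(c):
    H,W=c['depth'].shape; f=H/2/np.tan(np.radians(c['vfov'])/2)
    K=np.array([[f,0,c['cx']],[0,f,c['cy']],[0,0,1.]])
    uv=np.stack(np.meshgrid(np.arange(W),np.arange(H)),-1).reshape(-1,1,2).astype(float)
    r=cv2.undistortPoints(uv,K,np.array([c['k1'],0,0,0,0.])).reshape(H,W,2)
    d=c['depth']; P=np.dstack([r*d[...,None],d])
    T=np.linalg.inv(c['world_to_cam']); Q=P@T[:3,:3].T+T[:3,3]; Q[d==0]=np.nan
    return Q
E
python3 - <<'E'
from h import *
for n in('side','top'):
    c=cam(n,n+'0.png'); np.savez(n+'0.npz',Q=pts(c),img=c['img'])
    print(n,np.linalg.inv(c['world_to_cam'])[:3,3].round(2))
s=monitor.state();print(s['time_s'],s['eef_pos'],s['eef_rot'],s['contact_force'],s['opening'])
E
```

```text
side [ 0.59 -0.81  0.62]
top [0.39 0.02 1.22]
0.1 [0.16628036 0.60182323 0.23044507] [-1.79891406e+02 -1.92863717e-02  1.64541828e+02] [-0.29660791  0.48218848 -0.00989279] 0.0851814471278337
```

View pics/top0.png

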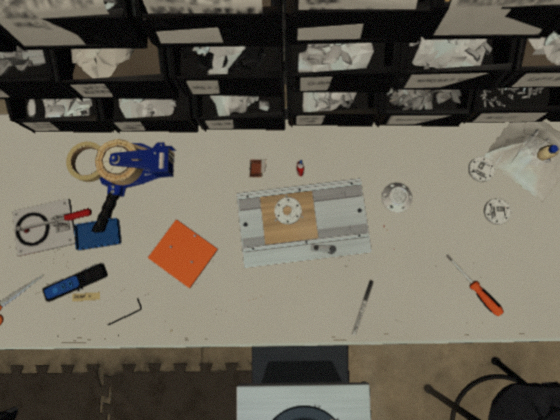

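View pics/side0.png

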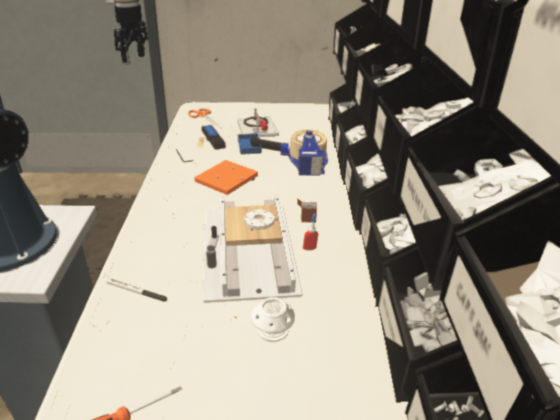

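Top view: the wooden board is at (288,220) on the jig with the disc at (288,209). The latch and peg are at (322,248), the chrome post at (397,197), the bottle at (300,168) and the carton at (257,168). Could be mistaken for the targets: the orange slab (183,253) for the board, and the white round parts (481,168) and (497,210) for the post or disc. I choose the wooden one on the rails.

```bash
python3 - <<'E'
from h import *
z=np.load('top0.npz');Q=z['Q'];im=z['img']
cv2.imwrite('pics/crop.png',cv2.resize(im[150:280,225:425,::-1],None,fx=4,fy=4,interpolation=cv2.INTER_CUBIC))
for n,(u,v) in dict(disc=(288,209),board=(272,235),peg=(322,248),post=(397,197),bot=(300,168),carton=(257,168),table=(340,290),c1=(238,193),c2=(366,181),c3=(244,266),c4=(369,249)).items(): print(n,Q[v,u].round(4))
roi=np.zeros(im.shape[:2],bool);roi[175:272,230:375]=1
# wood
hsv=cv2.cvtColor(im,cv2.COLOR_RGB2HSV)
w=roi&(hsv[...,1]>80)&(hsv[...,0]<25)&(hsv[...,2]>90)
p=Q[w];p=p[np.isfinite(p).all(1)];print('wood',len(p),np.median(p,0),cv2.minAreaRect((p[:,:2]*1000).astype(np.float32)))
j=roi&(Q[...,2]>.004)&(Q[...,2]<.1);p=Q[j]
print('jig',len(p),cv2.minAreaRect((p[:,:2]*1000).astype(np.float32)))
k=roi&(Q[...,2]>.056)&(Q[...,2]<.1);p=Q[k];print('peg',len(p),np.median(p,0),p.min(0),p.max(0),np.argwhere(k).mean(0))
E
```

```text
disc [0.5698 0.0274 0.0473]
board [0.5066 0.0673 0.048 ]
peg [ 0.4728 -0.0528  0.0512]
post [ 0.594  -0.24    0.0505]
bot [ 0.6715 -0.0042  0.0512]
carton [0.6848 0.1059 0.0049]
table [ 0.3722 -0.097   0.0035]
c1 [0.6195 0.1546 0.0077]
c2 [ 6.462e-01 -1.741e-01 -5.000e-04]
c3 [0.4349 0.14   0.0023]
c4 [ 0.4712 -0.1719  0.0103]
wood 1896 [0.53600089 0.02577034 0.04833197] ((579.3984985351562, 29.536457061767578), (177.35079956054688, 129.3282012939453), 5.203713893890381)
jig 9628 ((541.9482421875, -6.5682373046875), (365.8240661621094, 244.4728240966797), 88.90869903564453)
peg 443 [0.56108388 0.02290364 0.05856966] [ 0.4646417  -0.08357655  0.05602923] [0.64938937 0.09491376 0.08007124] [214.08126411 291.18510158]
```

View pics/crop.png

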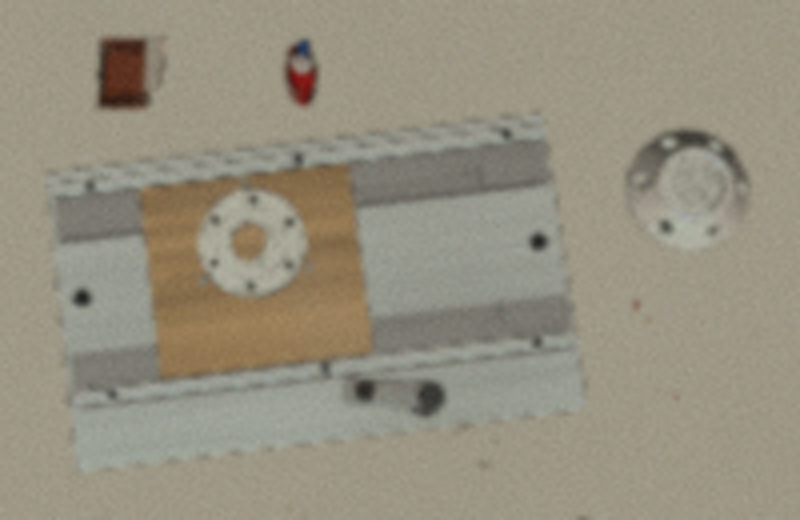

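```bash
cat >> h.py <<'E'
def ray(c,u,v,z):
    f=210/np.tan(np.radians(c['vfov'])/2)
    K=np.array([[f,0,c['cx']],[0,f,c['cy']],[0,0,1.]])
    r=cv2.undistortPoints(np.array([[[u,v]]],float),K,np.array([c['k1'],0,0,0,0.])).ravel()
    T=np.linalg.inv(c['world_to_cam']); d=T[:3,:3]@np.array([*r,1]);o=T[:3,3]
    return (o+d*(z-o[2])/d[2])
E
python3 - <<'E'
from h import *
c=cam('top');Q=pts(c)
g=lambda u,v,z:ray(c,225+(u-1.5)/4,150+(v-1.5)/4,z)[:2]*1000
B=np.array([g(*p,.048) for p in((142,188),(350,165),(372,352),(160,377))])
J=np.array([g(*p,.008) for p in((45,172),(545,112),(583,408),(80,470))])
for n,P in(('B',B),('J',J)): print(n,P.round(1).tolist(),P.mean(0).round(1),'len',[np.linalg.norm(P[i]-P[(i+1)%4]).round(1) for i in range(4)])
ex=(J[1]+J[2]-J[0]-J[3]);ex/=np.linalg.norm(ex);ey=np.array([-ex[1],ex[0]])
ebx=(B[1]+B[2]-B[0]-B[3]);ebx/=np.linalg.norm(ebx);print('ex',ex,ebx, np.degrees(np.arctan2(ex[1],ex[0])),np.degrees(np.arctan2(ebx[1],ebx[0])))
O=J.mean(0)+12*ey;print('O',O)
inj=lambda p:((p-O)@ex,(p-O)@ey)
print('board in jig',inj(B.mean(0)))
for n,p in dict(left=(365,390,.0775),right=(430,398,.0775),right50=(430,398,.052),disc=(252,243,.058)).items(): print(n,g(*p).round(1),np.round(inj(g(*p)),1))
for u,v in((365,390),(430,398),(398,393)):
    a,b=225+u//4,150+v//4; print(Q[b-2:b+3,a-2:a+3,2].round(3).max(),np.median(Q[b-1:b+2,a-1:a+2,2]))
for r in((72,118,92,118),): pass
E
```

```text
B [[601.8, 95.5], [613.7, -32.8], [498.3, -43.1], [485.4, 85.4]] [549.8  26.2] len [np.float64(128.9), np.float64(115.9), np.float64(129.2), np.float64(116.8)]
J [[620.6, 160.0], [653.5, -160.1], [464.8, -175.4], [431.9, 137.8]] [542.7  -9.4] len [np.float64(321.8), np.float64(189.4), np.float64(315.0), np.float64(189.9)]
ex [ 0.10327815 -0.99465251] [ 0.09612313 -0.99536945] -84.07202773182661 -84.48403394183258
O [554.61685652  -8.18748536]
board in jig (np.float64(-34.734231421284505), np.float64(-1.2262636971139895))
left [473.3 -36.8] [ 20.1 -83.9]
right [467.9 -74.8] [ 57.3 -93.1]
right50 [469.7 -76.9] [ 59.6 -91.6]
disc [564.8  28.3] [-35.2  13.9]
0.081 0.07811964022146567
0.06 0.055952381469104306
0.055 0.05177777596410804
```

Call:
{"method": "carry_out", "body": {
  "jaw": -1,
  "steps": [
    {"x":1.9,"y":-2.4,"roll":-0.06},
    {"x":1.9,"y":-2.4,"roll":-0.06},
    {"x":1.9,"y":-2.4,"roll":-0.06},
    {"x":1.9,"y":-2.4,"roll":-0.06},
    {"x":1.9,"y":-2.4,"roll":-0.06},
    {"x":1.9,"y":-2.4,"roll":-0.06},
    {"x":1.9,"y":-2.4,"roll":-0.06},
    {"x":1.9,"y":-2.4,"roll":-0.06},
    {"x":1.9,"y":-2.4,"roll":-0.06},
    {"x":1.9,"y":-2.4,"roll":-0.06},
    {"x":1.9,"y":-2.4,"roll":-0.06},
    {"x":1.9,"y":-2.4,"roll":-0.06},
    {"x":1.9,"y":-2.4,"roll":-0.06},
    {"x":1.9,"y":-2.4,"roll":-0.06},
    {"x":1.9,"y":-2.4,"roll":-0.06},
    {"x":1.9,"y":-2.4,"roll":-0.06},
    {"x":1.9,"y":-2.4,"roll":-0.06},
    {"x":1.9,"y":-2.4,"roll":-0.06},
    {"x":1.9,"y":-2.4,"roll":-0.06},
    {"x":1.4,"y":-2.4,"roll":-0.06}
  ]
}}

```text
invalid input at $.steps[0]: expected keys x, y, z, roll
```

Call:
{"method": "carry_out", "body": {
  "jaw": -1,
  "steps": [
    {"x":1.9,"y":-2.4,"z":0,"roll":-0.06},
    {"x":1.9,"y":-2.4,"z":0,"roll":-0.06},
    {"x":1.9,"y":-2.4,"z":0,"roll":-0.06},
    {"x":1.9,"y":-2.4,"z":0,"roll":-0.06},
    {"x":1.9,"y":-2.4,"z":0,"roll":-0.06},
    {"x":1.9,"y":-2.4,"z":0,"roll":-0.06},
    {"x":1.9,"y":-2.4,"z":0,"roll":-0.06},
    {"x":1.9,"y":-2.4,"z":0,"roll":-0.06},
    {"x":1.9,"y":-2.4,"z":0,"roll":-0.06},
    {"x":1.9,"y":-2.4,"z":0,"roll":-0.06},
    {"x":1.9,"y":-2.4,"z":0,"roll":-0.06},
    {"x":1.9,"y":-2.4,"z":0,"roll":-0.06},
    {"x":1.9,"y":-2.4,"z":0,"roll":-0.06},
    {"x":1.9,"y":-2.4,"z":0,"roll":-0.06},
    {"x":1.9,"y":-2.4,"z":0,"roll":-0.06},
    {"x":1.9,"y":-2.4,"z":0,"roll":-0.06},
    {"x":1.9,"y":-2.4,"z":0,"roll":-0.06},
    {"x":1.9,"y":-2.4,"z":0,"roll":-0.06},
    {"x":1.9,"y":-2.4,"z":0,"roll":-0.06},
    {"x":1.4,"y":-2.4,"z":0,"roll":-0.06}
  ]
}}

```text
time_s: 1.82
eef_pos: [0.543, 0.1209, 0.2311]
eef_rot: [180.0, 0.0, 95.6]
contact_force: [0.1, 0.4, -0.8]
opening: -0.0002
finger_force: 0.0
```

Call:
{"method": "carry_out", "body": {
  "steps": [
    {"x":0,"y":0.1,"z":-3,"roll":0},
    {"x":0,"y":0.1,"z":-3,"roll":0},
    {"x":0,"y":0.1,"z":-3,"roll":0},
    {"x":0,"y":0.1,"z":-3,"roll":0},
    {"x":0,"y":0,"z":-2.5,"roll":0},
    {"x":0,"y":0,"z":0,"roll":0}
  ]
}}

```text
time_s: 2.32
eef_pos: [0.5376, 0.1261, 0.0816]
eef_rot: [-179.4, -0.0, 95.8]
contact_force: [-0.5, 0.9, -0.8]
opening: 0.0001
finger_force: 0.0
```

```bash
python3 - <<'E'
from h import *
a=cam('top')['img'][160:280,225:405,::-1];b=cam('side')['img'][150:310,150:390,::-1]
r=lambda i,h:cv2.resize(i,(int(i.shape[1]*h/i.shape[0]),h),interpolation=cv2.INTER_CUBIC)
cv2.imwrite('pics/p1.png',np.hstack([r(a,260),r(b,260)]))
E
```

```text
(no output)
```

View pics/p1.png

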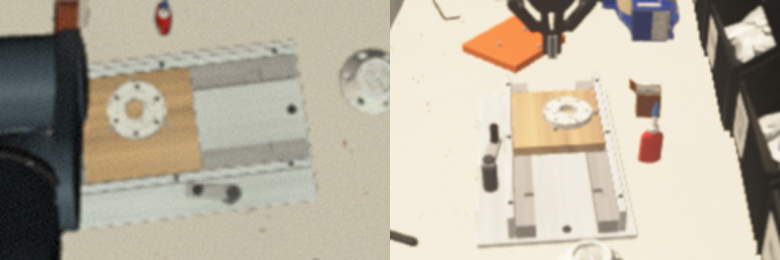

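The closed fingertips stand behind the board's rear edge, between the rails (side crop 553,45); the board and disc are unmoved. Descending.

Call:
{"method": "carry_out", "body": {
  "steps": [
    {"x":0.1,"y":0,"z":-2,"roll":0},
    {"x":0.1,"y":0,"z":-2,"roll":0},
    {"x":0.1,"y":0,"z":-1.7,"roll":0},
    {"x":0,"y":0,"z":0,"roll":0},
    {"x":0,"y":0,"z":0,"roll":0}
  ]
}}

```text
time_s: 2.83
eef_pos: [0.5454, 0.1264, 0.0305]
eef_rot: [179.9, 0.0, 95.8]
contact_force: [0.4, 0.7, 0.6]
opening: -0.0001
finger_force: 0.0
```

Call:
{"method": "carry_out", "body": {
  "steps": [
    {"x":0.05,"y":-0.5,"z":0,"roll":0},
    {"x":0.05,"y":-0.5,"z":0,"roll":0},
    {"x":0.05,"y":-0.5,"z":0,"roll":0},
    {"x":0.05,"y":-0.5,"z":0,"roll":0},
    {"x":0.05,"y":-0.5,"z":0,"roll":0},
    {"x":0.05,"y":-0.5,"z":0,"roll":0},
    {"x":0.05,"y":-0.5,"z":0,"roll":0},
    {"x":0.05,"y":-0.5,"z":0,"roll":0}
  ]
}}

```text
time_s: 3.5
eef_pos: [0.5489, 0.0871, 0.0301]
eef_rot: [179.9, -0.1, 95.7]
contact_force: [-0.0, 7.5, 4.2]
opening: 0.0002
finger_force: 3.3
```

Call:
{"method": "carry_out", "body": {
  "steps": [
    {"x":0.04,"y":-0.5,"z":0,"roll":0},
    {"x":0.04,"y":-0.5,"z":0,"roll":0},
    {"x":0.04,"y":-0.5,"z":0,"roll":0},
    {"x":0.04,"y":-0.5,"z":0,"roll":0},
    {"x":0.04,"y":-0.5,"z":0,"roll":0},
    {"x":0.04,"y":-0.5,"z":0,"roll":0},
    {"x":0.04,"y":-0.5,"z":0,"roll":0},
    {"x":0.04,"y":-0.5,"z":0,"roll":0},
    {"x":0.04,"y":-0.5,"z":0,"roll":0},
    {"x":0.04,"y":-0.5,"z":0,"roll":0},
    {"x":0.04,"y":-0.5,"z":0,"roll":0},
    {"x":0.04,"y":-0.5,"z":0,"roll":0}
  ]
}}

```text
time_s: 4.5
eef_pos: [0.5538, 0.0273, 0.0301]
eef_rot: [179.9, -0.1, 95.7]
contact_force: [-0.6, 7.5, 3.8]
opening: 0.0001
finger_force: 3.6
```

```bash
python3 - <<'E'
from h import *
a=cam('top')['img'][160:280,225:405,::-1];b=cam('side')['img'][150:310,150:390,::-1]
r=lambda i,h:cv2.resize(i,(int(i.shape[1]*h/i.shape[0]),h),interpolation=cv2.INTER_CUBIC)
cv2.imwrite('pics/p2.png',np.hstack([r(a,260),r(b,260)]))
E
```

```text
(no output)
```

View pics/p2.png

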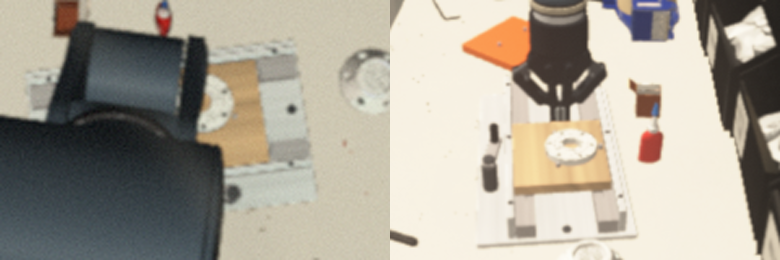

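The board is sliding straight along the rails with its disc (side crop 560,155). About 20 mm remain; going slower.

Call:
{"method": "carry_out", "body": {
  "steps": [
    {"x":0.03,"y":-0.3,"z":0,"roll":0},
    {"x":0.03,"y":-0.3,"z":0,"roll":0},
    {"x":0.03,"y":-0.3,"z":0,"roll":0},
    {"x":0.03,"y":-0.3,"z":0,"roll":0},
    {"x":0.02,"y":-0.15,"z":0,"roll":0}
  ]
}}

```text
time_s: 5.02
eef_pos: [0.5551, 0.0137, 0.0298]
eef_rot: [179.9, -0.1, 95.7]
contact_force: [1.3, 7.4, 4.7]
opening: -0.0004
finger_force: 3.6
```

Call:
{"method": "carry_out", "body": {
  "steps": [
    {"x":0.01,"y":-0.1,"z":0,"roll":0},
    {"x":0.01,"y":-0.1,"z":0,"roll":0},
    {"x":0.01,"y":-0.1,"z":0,"roll":0}
  ]
}}

```text
time_s: 5.27
eef_pos: [0.5554, 0.0107, 0.0295]
eef_rot: [179.9, -0.1, 95.8]
contact_force: [1.2, 6.4, 0.9]
opening: -0.0001
finger_force: 2.9
```

Call:
{"method": "carry_out", "body": {
  "steps": [
    {"x":0.01,"y":-0.1,"z":0,"roll":0},
    {"x":0.01,"y":-0.1,"z":0,"roll":0}
  ]
}}

```text
time_s: 5.43
eef_pos: [0.5552, 0.0083, 0.0293]
eef_rot: [-180.0, -0.0, 95.8]
contact_force: [0.2, 5.6, 1.4]
opening: -0.0002
finger_force: 2.6
```

Call:
{"method": "carry_out", "body": {
  "steps": [
    {"x":0.01,"y":-0.1,"z":0,"roll":0},
    {"x":0.01,"y":-0.1,"z":0,"roll":0}
  ]
}}

```text
time_s: 5.6
eef_pos: [0.5553, 0.0065, 0.0293]
eef_rot: [-180.0, -0.1, 95.7]
contact_force: [0.6, 5.7, 2.3]
opening: 0.0005
finger_force: 3.0
```

Call:
{"method": "carry_out", "body": {
  "steps": [
    {"x":0.01,"y":-0.1,"z":0,"roll":0},
    {"x":0.01,"y":-0.1,"z":0,"roll":0}
  ]
}}

```text
time_s: 5.77
eef_pos: [0.5555, 0.0055, 0.0294]
eef_rot: [180.0, -0.2, 95.7]
contact_force: [1.4, 13.7, 2.6]
opening: 0.0005
finger_force: 6.5
```

```bash
python3 - <<'E'
from h import *
c=cam('side');Q=pts(c)
a=cam('top');P=pts(a)
O=np.array([.5546,-.0082]);ex=np.array([.1015,-.9948]);ey=np.array([.9948,.1015])
for q in(Q,P):
    x=(q[...,:2]-O)@ex;y=(q[...,:2]-O)@ey
    w=(x>.08)&(x<.115)&(abs(y)<.045)&(q[...,2]>.035)&(q[...,2]<.07);print(w.sum(),np.median(q[w][:,2]))
    w=(x<.2)&(x>.03)&(y<.03)&(y>-.05)&(q[...,2]>.037)&(q[...,2]<.065);print('front',np.percentile(x[w],[98,99.5]))
    w=(x<.155)&(x>.135)&(abs(abs(y)-.047)<.008);print('rail z',np.nanmedian(q[w][:,2]))
E
```

```text
620 0.04357508869388238
front [0.12841317 0.12927975]
rail z 0.026988557816330694
489 0.04417636047798612
front [0.12721156 0.12793386]
rail z 0.028603706951571217
```

Force rose to 13.7 N, the board top fell to about 43.5 mm and its front edge is at jig x ≈ 127 mm, so it has dropped home. Backing off, rising, and going to the outer side of the peg.

Call:
{"method": "carry_out", "body": {
  "steps": [
    {"x":-0.05,"y":0.5,"z":0,"roll":0},
    {"x":-0.1,"y":1.0,"z":0,"roll":0},
    {"x":0,"y":0,"z":2.5,"roll":0},
    {"x":0,"y":0,"z":3,"roll":0},
    {"x":0,"y":0,"z":3,"roll":0},
    {"x":0,"y":0,"z":3,"roll":0},
    {"x":-2.3,"y":-1.2,"z":0,"roll":0},
    {"x":-2.3,"y":-1.2,"z":0,"roll":0},
    {"x":-2.3,"y":-1.3,"z":0,"roll":0},
    {"x":-2.3,"y":-1.3,"z":0,"roll":0},
    {"x":-2.3,"y":-1.3,"z":0,"roll":0},
    {"x":0,"y":0,"z":0,"roll":0},
    {"x":0,"y":0,"z":0,"roll":0}
  ]
}}

```text
time_s: 6.95
eef_pos: [0.4379, -0.0445, 0.1443]
eef_rot: [-179.9, 0.0, 95.7]
contact_force: [0.1, -0.3, -0.5]
opening: 0.0002
finger_force: 0.0
```

```bash
python3 - <<'E'
from h import *
c=cam('side');Q=pts(c)
O=np.array([.5546,-.0082]);ex=np.array([.1015,-.9948]);ey=np.array([.9948,.1015])
x=(Q[...,:2]-O)@ex;y=(Q[...,:2]-O)@ey
w=(x>.0)&(x<.05)&(y<-.06)&(y>-.1)&(Q[...,2]>.064)&(Q[...,2]<.085)
print('peg',w.sum(),np.median(x[w]),np.median(y[w]))
b=c['img'][150:310,150:390,::-1]
cv2.imwrite('pics/p3.png',cv2.resize(b,None,fx=3,fy=3,interpolation=cv2.INTER_CUBIC))
print(monitor.state()['eef_pos'])
E
```

```text
peg 43 0.0239228552605 -0.08495875607852263
[ 0.43945188 -0.04449814  0.14446701]
```

View pics/p3.png

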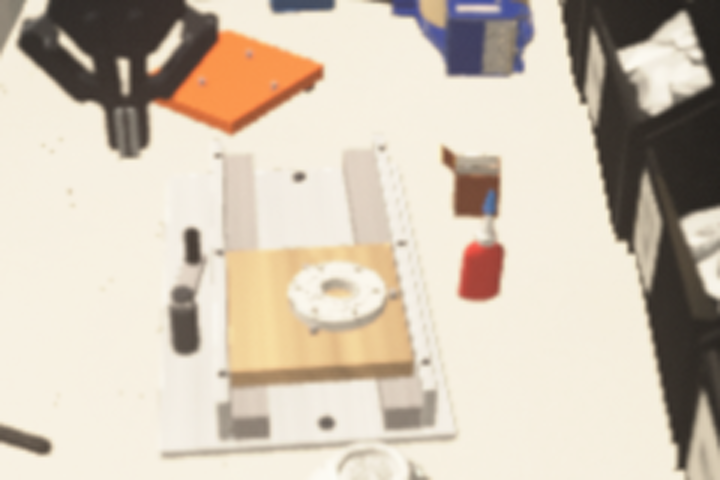

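Board is home and flat with the disc in its pins; the peg (192,245) is at jig (24,-85). Descend outside the peg.

Call:
{"method": "carry_out", "body": {
  "steps": [
    {"x":0,"y":0,"z":-2.5,"roll":0},
    {"x":0,"y":0,"z":-2.5,"roll":0},
    {"x":0,"y":0,"z":-2,"roll":0},
    {"x":0,"y":0,"z":-1.4,"roll":0},
    {"x":0,"y":0,"z":0,"roll":0},
    {"x":0,"y":0,"z":0,"roll":0}
  ]
}}

```text
time_s: 7.5
eef_pos: [0.4399, -0.0438, 0.0597]
eef_rot: [-180.0, -0.0, 95.8]
contact_force: [-0.5, -0.2, -0.0]
opening: -0.0001
finger_force: 0.0
```

Call:
{"method": "carry_out", "body": {
  "steps": [
    {"x":0.45,"y":0.28,"z":0,"roll":0},
    {"x":0.45,"y":0.28,"z":0,"roll":0},
    {"x":0.45,"y":0.28,"z":0,"roll":0},
    {"x":0.36,"y":0.1,"z":0,"roll":0},
    {"x":0.36,"y":0.1,"z":0,"roll":0},
    {"x":0.36,"y":0.1,"z":0,"roll":0},
    {"x":0.44,"y":0.01,"z":0,"roll":0},
    {"x":0.44,"y":0.01,"z":0,"roll":0},
    {"x":0.44,"y":0.01,"z":0,"roll":0}
  ]
}}

```text
time_s: 8.25
eef_pos: [0.477, -0.0323, 0.0603]
eef_rot: [-180.0, -0.0, 95.8]
contact_force: [-1.6, 0.8, 0.6]
opening: 0.0002
finger_force: 0.3
```

Call:
{"method": "carry_out", "body": {
  "steps": [
    {"x":0.43,"y":-0.13,"z":0,"roll":0},
    {"x":0.43,"y":-0.13,"z":0,"roll":0},
    {"x":0.43,"y":-0.13,"z":0,"roll":0},
    {"x":0.36,"y":-0.24,"z":0,"roll":0},
    {"x":0.36,"y":-0.24,"z":0,"roll":0},
    {"x":0.36,"y":-0.24,"z":0,"roll":0},
    {"x":0,"y":0,"z":0,"roll":0}
  ]
}}

```text
time_s: 8.83
eef_pos: [0.5019, -0.0444, 0.0604]
eef_rot: [179.9, 0.1, 95.8]
contact_force: [-1.0, 0.6, 0.7]
opening: -0.0003
finger_force: 0.0
```

```bash
python3 - <<'E'
from h import *
c=cam('side')
b=c['img'][150:310,150:390,::-1]
cv2.imwrite('pics/p4.png',cv2.resize(b,None,fx=3,fy=3,interpolation=cv2.INTER_CUBIC))
p=monitor.state()['eef_pos'][:2]-np.array([.5546,-.0082]);print(p@[.1015,-.9948],p@[.9948,.1015])
E
```

```text
0.03035785501626287 -0.05651633627107108
```

View pics/p4.png

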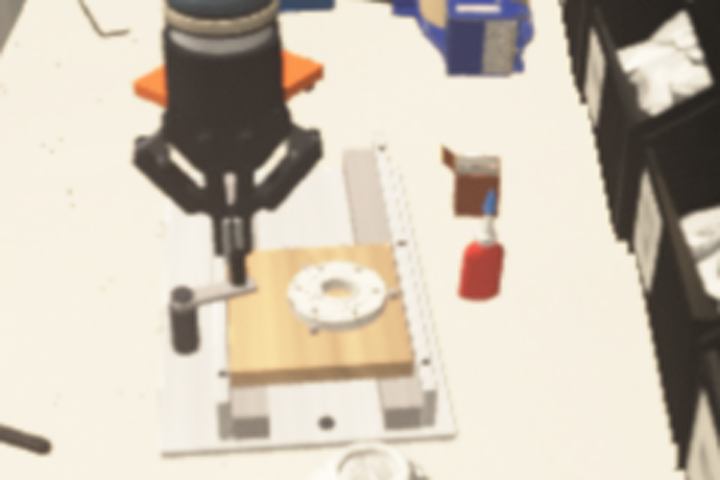

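The latch is over the board's edge with the peg (237,268) in front of the finger, about 1.3 rad. Continuing to roughly 1.55.

Call:
{"method": "carry_out", "body": {
  "steps": [
    {"x":0.2,"y":-0.3,"z":0,"roll":0},
    {"x":0.2,"y":-0.3,"z":0,"roll":0},
    {"x":0.15,"y":-0.3,"z":0,"roll":0},
    {"x":0.1,"y":-0.3,"z":0,"roll":0},
    {"x":0,"y":0,"z":0,"roll":0},
    {"x":0,"y":0,"z":0,"roll":0}
  ]
}}

```text
time_s: 9.38
eef_pos: [0.5073, -0.056, 0.0604]
eef_rot: [180.0, 0.0, 95.8]
contact_force: [0.1, 0.1, 0.6]
opening: -0.0
finger_force: 0.0
```

Call:
{"method": "carry_out", "body": {
  "steps": [
    {"x":-0.1,"y":1.0,"z":0,"roll":0},
    {"x":-0.1,"y":1.0,"z":0,"roll":0},
    {"x":0,"y":0,"z":3,"roll":0},
    {"x":0,"y":0,"z":3,"roll":0},
    {"x":0,"y":0,"z":3,"roll":0},
    {"x":0,"y":3,"z":2,"roll":0},
    {"x":0,"y":3,"z":0,"roll":0},
    {"x":0,"y":3,"z":0,"roll":0},
    {"x":0,"y":3,"z":0,"roll":0},
    {"x":0,"y":3,"z":0,"roll":0},
    {"x":0,"y":3,"z":0,"roll":0},
    {"x":0,"y":0,"z":0,"roll":0},
    {"x":0,"y":0,"z":0,"roll":0}
  ]
}}

```text
time_s: 10.47
eef_pos: [0.5037, 0.1468, 0.1702]
eef_rot: [-180.0, 0.0, 96.0]
contact_force: [-0.6, 0.1, 0.1]
opening: 0.0002
finger_force: 0.0
```

```bash
python3 - <<'E'
from h import *
O=np.array([.5546,-.0082]);ex=np.array([.1015,-.9948]);ey=np.array([.9948,.1015])
ims=[]
for n,s in(('top',np.s_[160:280,225:405]),('side',np.s_[150:310,150:390])):
    c=cam(n);Q=pts(c);i=c['img'][s][:,:,::-1];ims.append(cv2.resize(i,(int(i.shape[1]*260/i.shape[0]),260),interpolation=cv2.INTER_CUBIC))
    x=(Q[...,:2]-O)@ex;y=(Q[...,:2]-O)@ey
    w=(x>.03)&(x<.09)&(y<-.02)&(y>-.07)&(Q[...,2]>.064)&(Q[...,2]<.085)
    px,py=np.median(x[w]),np.median(y[w]);print('peg',w.sum(),px,py,'th',np.arctan2(py+.09,.06-px))
    w=(x>.1)&(x<.12)&(abs(y)<.04);print('board z',np.nanmedian(Q[w][:,2]))
cv2.imwrite('pics/p5.png',np.hstack(ims))
E
```

```text
peg 23 0.060431088530369236 -0.050887479712109884 th 1.5818176333329474
board z 0.04378667279366222
peg 47 0.06418051598839901 -0.05304827104540951 th 1.683451831221725
board z 0.04181937679746661
```

View pics/p5.png

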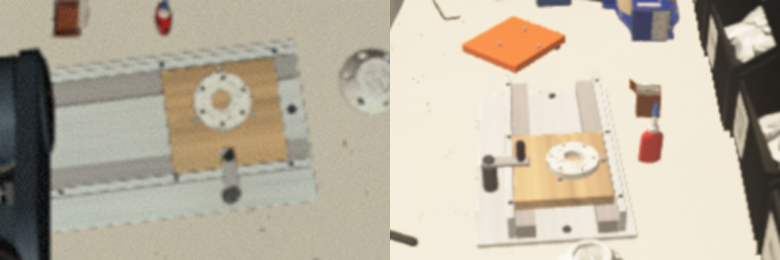

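The board is home, the latch is square over its edge (top crop: peg at 229,153), the disc is in its pins, the bystanders are unmoved and the arm is clear. Handing in.

```bash
python3 -c "
from plant import hand_in
print(hand_in())"
```

```text
the job is handed in; nothing more can be done
None
```

I pushed the board home into its notches and swung the latch to about 1.58 rad (roughly square to the rails), with the disc still in its pins and the post, bottle and carton where they stood; the job was handed in at about 10.6 s, and no verdict was shown.

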